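# Lay out a soil sample for its record photograph

### The job

Lay out the soil sample on the dark grey photo sheet for its record photograph, as seen from the robot's side with the scale bar at the back: stand the wide tub in the middle of the sheet with the flat tin centred on top of it, the steel ring to the left of the tub and the slim pot to its right. Tub, ring and pot stand upright in one straight row parallel to the scale bar, with about 3 cm of clear space between neighbours. Leave the brass weight, crucible, brush and mortar where they are.

Things in the scene. Friction and masses are not known exactly. Their poses are not given: they have to be found in the camera images.
- sheet_mid (a point): Dark grey photo sheet fixed on the bench, 210 mm deep (its x) by 280 mm wide (its y), 3 mm thick; the point is the middle of its upper face. A black-and-white banded scale bar (18 x 200 mm, 3 mm high) lies along its back edge, its centre 90 mm along the sheet's +x. x points to the back (the scale bar, away from the robot), y to the left of the row, z up. Lies on the left or right half of the bench, turned up to 0.4 rad.
- tray_mid (a point): Shallow blue-grey plastic sample tray fixed on the bench, 250 mm deep (x) by 350 mm wide (y), floor 4 mm above the bench, lip 8 mm above the bench; the point is the middle of its floor, on the other half of the bench from the sheet. The four things to lay out start on it, with the weight and the crucible, in two rows of three (rows about 115 mm apart along its x, places about 110 mm apart along its y), in any order.
- tub_mid (a point): Wide tub: closed round sample tub full of brown soil with a flat white lid, 64 mm diameter at the lid (body 60 mm), 50 mm high, about 150 g. Origin at its centre, half-way up; z up.
- tin_mid (a point): Flat tin: closed plain aluminium moisture tin, 52 mm diameter at its lid (the upper 10 mm; body 49 mm), 30 mm high, about 60 g. Origin at its centre, half-way up; z up.
- ring_mid (a point): Steel ring: plain steel soil-core ring, a tube open at both ends, 54 mm outer and 49 mm inner diameter, 50 mm high, about 120 g; stands on end. Origin at its centre, half-way up; z up.
- pot_mid (a point): Slim pot: closed round sample pot with brown soil and a flat white lid, 40 mm diameter at the lid (the upper 12 mm; body 36 mm), 56 mm high, about 70 g. Origin at its centre, half-way up; z up.
- weight_mid (a point): Bystander: knobbed brass calibration weight, 34 mm diameter, 50 mm high, standing on the tray. Origin at its centre, half-way up; z up.
- crucible_mid (a point): Bystander: small open white porcelain crucible, 48 mm across the rim, 36 mm high, standing on the tray. Origin at its centre, half-way up; z up.
- brush: Bystander: wooden-handled brush, 190 mm long, lying roughly across the back of the work area; origin at the middle of its underside, x along it towards the bristles.
- mortar_mid (a point): Bystander: white porcelain mortar bowl, 90 mm across the rim, 50 mm high, at the back of the work area. Origin at its centre, half-way up; z up.

How it is judged:
At the end, for the whole second after the job is handed in: Tub on the sheet within 15 mm of its middle; tin on the tub, centred within 10 mm; ring left and pot right of the tub on the sheet, within 15 mm of its centre line parallel to the bar, clear gaps to the tub 15 to 45 mm; all upright within 0.12 rad, at rest (horizontal distance between tub_mid and sheet_mid below 0.015 m and z of tub_mid in the frame of sheet_mid between 0.02 and 0.03 m and horizontal distance between tin_mid and tub_mid below 0.01 m and z of tin_mid in the frame of sheet_mid between 0.06 and 0.07 m and x of ring_mid in the frame of sheet_mid between -0.015 and 0.015 m and horizontal distance between ring_mid and tub_mid between 0.074 and 0.104 m and z of ring_mid in the frame of sheet_mid between 0.02 and 0.03 m and y of ring_mid in the frame of sheet_mid above 0 m and x of pot_mid in the frame of sheet_mid between -0.015 and 0.015 m and horizontal distance between pot_mid and tub_mid between 0.067 and 0.097 m and z of pot_mid in the frame of sheet_mid between 0.023 and 0.033 m and y of pot_mid in the frame of sheet_mid below 0 m and angle between each of tub_mid, tin_mid, ring_mid, pot_mid's own z axis and vertical below 0.12 rad and linear speed of each of tub, tin, ring, pot below 0.02 m/s and angular speed of each of tub, tin, ring, pot below 0.2 rad/s); the robot touches nothing.
It fails at once if the brass weight is moved more than 20 mm (distance of weight_mid from where it was at the start of the episode above 0.02 m).
It fails at once if the crucible is moved more than 20 mm (distance of crucible_mid from where it was at the start of the episode above 0.02 m).
It fails at once if the brush is moved more than 20 mm (distance of brush from where it was at the start of the episode above 0.02 m).
It fails at once if the mortar is moved more than 20 mm (distance of mortar_mid from where it was at the start of the episode above 0.02 m).
It also fails if it takes over 112 s, if anything falls off the work surface, if the arm or the gripper's body presses on something with over 40 N, if the wrist force passes 120 N, or if a joint passes its speed limit or range.

### The arm

A 6-joint arm with a two-finger parallel gripper is mounted at the origin on the work surface. World frame = base frame: x ahead of the robot, y to its left, z up, the work surface at z = 0. Lengths are in m, angles in rad, forces in N, time in s.
With the tool pointing down it reaches from about 0.375 to 0.975 m from the base axis. Payload 3.8 kg.
Tool frame: the origin (TCP) lies at the very end of the fingers, on their centre line; the grasp point (between the pads) lies 19 mm behind it (bot.pinch_z is the distance from the TCP to the grasp point, in m); x points along the fingers, y is the direction in which the jaws open and shut, and the axes are right-handed (so a half turn about x gives the same grasp; the last joint's range is limited). The gripper opens to 85 mm and grips with 20 to 120 N. Pads are 22 mm wide; open, the fingers measure 114 mm over their backs; the gripper's body (76 mm by 85 mm) begins 54 mm behind the grasp point. The pads swing forward as they close: fully open they stand 13 mm farther back than shut.
Start: joints at [-1.268, 0.264, 1.604, -0, 1.274, -0.037], TCP at [0.225, -0.636, 0.231] pointing down, gripper open.
Joint ranges: [-2.63, 2.63], [-0.94, 2.18], [0.31, 2.57], [-1.31, 4.45], [0, 2.66], [-2.55, 2.55]. Speed limits (rad/s): [2.57, 2.57, 3.14, 3.14, 3.14, 3.14].

### API

Orientations are given as a rotation vector (axis times angle).
In Python, from workcell import monitor, imaging, finish_job, bot gives the robot as it stands.
- The arm moves only by the tool jog_arm, never from a script. Its argument "rows" is a list of rows, each a list of 7 numbers: the shift along the tool's x, y, z in m, then the turn, a rotation vector about the tool's x, y, z in rad, then the opening in per cent of the stroke, from 0 (shut) to 100 (fully open). A call has 1 to 20 rows; each row is the pose to reach, as a shift and turn from the pose measured when the call began, along the tool's axes at that moment; what a row does not reach only later rows make up. A row lasts 1/10 s, in which the tool goes at most 50 mm and 8.59 degrees, less where a joint would pass 70% of its speed; a pose out of reach is approached as far as the arm can. A call with a gripper value outside its range is refused whole. The fingers move at their own pace and stop on an object; "force" is the grip in N (left out, the last holds). Time passes only in rows, so rows that repeat a pose let the fingers close. It gives the time, the measured TCP pose, the force and the opening at its end, in the units of the state.
- monitor.read_state(): the state, without advancing time (a new reading comes with each control period).
- imaging.read_camera(name): name is "side" or "top" or "wrist"; returns the picture (384x512x3 uint8, blue, green, red); there is no depth.
- imaging.camera_params(name): a dict with "fx", "fy", "cx", "cy" (pixels), "T" (4x4, takes a point from camera to world coordinates); the wrist camera has in their place "T_tool_cam" (4x4, takes a point from camera to tool coordinates, whose origin is the TCP and whose axes are the tool frame's). Camera axes: x right, y down, z forward; pixel columns grow to the right and rows downward; lengths in m; the calibration is good to about 2 mm. A picture is of the moment at which its call begins: read the wrist's pose just before it. camera_params takes no time and is no camera call.
- finish_job(): hands the job in, once; it reports no verdict.
The state is a dict: "time": time; "q": joint angles; "joint_vel": joint speeds; "joint_torque": joint torques, N m; "tool_pos": TCP position; "tcp_rot": TCP orientation; "wrist_force": force on the tool from outside, world axes, zero at the start; "torque": the same for the moment, N m; "width": opening from 0.0 (shut) to 1.0 (fully open).
Only numpy, scipy, OpenCV 4.12 (cv2) and the standard library are available. Lean on these libraries where they do the work, as an engineer would, in place of code of your own. Each camera call takes 0.05 s, during which the arm holds its last target. There are 200 camera calls.

## Working session

There is one attempt and no reset: what is moved stays moved. The work goes in short steps, Python scripts to look and compute and a tool call to move; the robot and the scene stay as the last step left them, time stands still between calls to the robot, and variables do not carry over. Pictures are saved under pics/ and viewed, about 12 in all and at most 16, crops included, and the job is handed in when it is done.

Besides the shell and the picture viewer there is one more tool, called after "Emit:" by a JSON object that holds its "api" and its "payload", one argument or row to a line. jog_arm: Moves the arm, as the interface text tells. Its arguments: {"type":"object","properties":{"rows":{"type":"array","items":{"type":"array","items":{"type":"number"}}},"force":{"type":"number"}},"required":["rows"]}

```bash
ls; mkdir -p pics; python3 - <<'E'
from workcell import monitor, imaging, bot
import cv2
for n in("top","side"):
    cv2.imwrite(f"pics/{n}0.png",imaging.read_camera(n)); print(n,imaging.camera_params(n))
print(imaging.camera_params("wrist")); print(monitor.read_state()); print(bot.pinch_z)
E
```

```text
pics
top {'fx': 367.0553369878582, 'fy': 367.0553369878582, 'cx': 255.84878401039015, 'cy': 194.77818974389987, 'T': array([[-0.02038629, -0.98540226,  0.16901713,  0.41368599],
       [-0.99977347,  0.01905823, -0.00947624,  0.01765174],
       [ 0.00611674, -0.16917203, -0.98556756,  1.05774305],
       [ 0.        ,  0.        ,  0.        ,  1.        ]])}
side {'fx': 350.85320227812383, 'fy': 350.85320227812383, 'cx': 259.69192238953684, 'cy': 189.3008026444761, 'T': array([[-0.96829786, -0.16832503,  0.18456961,  0.4204572 ],
       [-0.24946166,  0.61324691, -0.74946455,  0.72960826],
       [ 0.0129669 , -0.77174796, -0.63579631,  0.68774198],
       [ 0.        ,  0.        ,  0.        ,  1.        ]])}
{'fx': 329.38662947938917, 'fy': 329.38662947938917, 'cx': 258.173270692261, 'cy': 189.70177054435717, 'T_tool_cam': array([[-7.57840252e-04, -2.63977660e-01,  9.64528497e-01,
        -1.42247073e-01],
       [ 9.99999712e-01, -2.47046799e-04,  7.18097184e-04,
         2.56214628e-04],
       [ 4.87220629e-05,  9.64528763e-01,  2.63977771e-01,
        -6.62442956e-02],
       [ 0.00000000e+00,  0.00000000e+00,  0.00000000e+00,
         1.00000000e+00]])}
{'time': 0.1, 'q': array([-1.26791877e+00,  2.64698745e-01,  1.60523831e+00, -4.47383603e-06,
        1.27370412e+00, -3.69095388e-02]), 'joint_vel': array([-0.00162963, -0.00168343, -0.00370619,  0.00034342, -0.00080235,
        0.00095359]), 'joint_torque': array([ 9.98546875e-05, -5.16707790e+01, -3.68590343e+01, -6.10171446e-05,
        6.25650355e-03, -6.33605987e-05]), 'tool_pos': array([ 0.22476172, -0.63577899,  0.23007195]), 'tcp_rot': array([ 2.03757772,  0.35168963, -2.03814809]), 'wrist_force': array([ 0.35988726, -0.58805156, -0.91762347]), 'torque': array([-0.01139064, -0.00170848, -0.01342079]), 'width': 0.9999897284194157}
0.0187
```

```bash
python3 - <<'E'
import cv2
im=cv2.imread("pics/top0.png"); cv2.imwrite("pics/top0b.png",cv2.resize(im,(800,600),interpolation=cv2.INTER_CUBIC))
E
```

```text
(no output)
```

View pics/top0b.png

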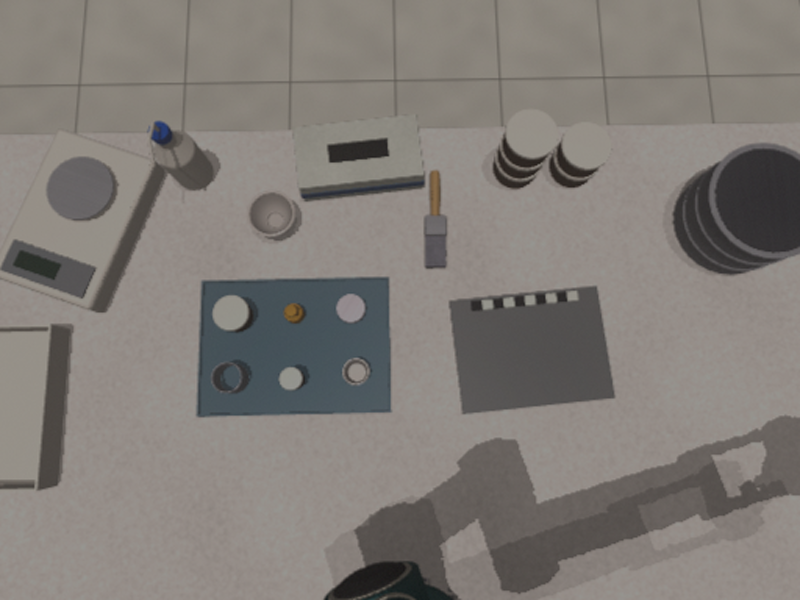

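The top view shows the tray on the left. Back row, in 800 px coordinates: tub (232,313), weight (293,313), tin (350,308). Front row: ring (229,377), pot (291,378), crucible (356,371). The sheet corners are about (451,300), (597,287), (614,397) and (463,412).

```bash
cat > h.py <<'E'
import numpy as np, cv2
from scipy.spatial.transform import Rotation as R
from workcell import monitor, imaging
def ray(cam,u,v,z,T=None):
    "pixel -> world point at height z"
    p=imaging.camera_params(cam); T=p["T"] if T is None else T
    d=T[:3,:3]@[(u-p["cx"])/p["fx"],(v-p["cy"])/p["fy"],1]
    return T[:3,3]+d*(z-T[2,3])/d[2]
def Ttool(s):
    T=np.eye(4); T[:3,:3]=R.from_rotvec(s["tcp_rot"]).as_matrix(); T[:3,3]=s["tool_pos"]; return T
def wristT(s): return Ttool(s)@imaging.camera_params("wrist")["T_tool_cam"]
def rel(pos,jaw):
    "shift+turn in tool axes to reach TCP pos, pointing down, jaw (tool y) at world angle jaw (mod pi, nearest)"
    T=Ttool(monitor.read_state()); best=None
    for k in (0,np.pi):
        x=np.array([0,0,-1.]); y=np.array([np.cos(jaw+k),np.sin(jaw+k),0]); M=np.c_[x,y,np.cross(x,y)]
        w=R.from_matrix(T[:3,:3].T@M).as_rotvec()
        if best is None or np.linalg.norm(w)<np.linalg.norm(best): best=w
    return np.round(np.r_[T[:3,:3].T@(np.array(pos)-T[:3,3]),best],4)
E
python3 - <<'E'
from h import *
k=.64
S=np.array([ray("top",u*k,v*k,.003)for u,v in[(451,300),(597,287),(614,397),(463,412)]])
print(S.round(3)); m=S.mean(0); print("mid",m)
d=(S[0]+S[3]-S[1]-S[2]); print("yaw(sheet y dir - 90)",np.arctan2(d[1],d[0])-np.pi/2, np.linalg.norm(d)/2)
b=ray("top",472*k,305*k,.006),ray("top",578*k,296*k,.006); d=b[0]-b[1];print("bar",(b[0]+b[1])/2,np.arctan2(d[1],d[0])-np.pi/2,np.linalg.norm(d))
for n,u,v,z in[("tub",232,313,.054),("weight",293,311,.054),("tin",350,308,.034),("ring",229,377,.03),("pot",291,378,.06),("cruc",356,371,.04),("mortar",272,215,.05)]:
    print(n,ray("top",u*k,v*k,z).round(3))
s=monitor.read_state(); print(Ttool(s).round(3))
print(rel([.55,.2,.3],0))
E
```

```text
[[ 0.601 -0.088  0.003]
 [ 0.62  -0.364  0.003]
 [ 0.416 -0.379  0.003]
 [ 0.395 -0.103  0.003]]
mid [ 0.5080473  -0.23347664  0.003     ]
yaw(sheet y dir - 90) 0.07368026924280047 0.2764454523162946
bar [ 0.59681498 -0.22637106  0.006     ] 0.06634033248153193 0.1993806427949
tub [0.576 0.305 0.054]
weight [0.578 0.197 0.054]
tin [0.584 0.098 0.034]
ring [0.465 0.314 0.03 ]
pot [0.46  0.198 0.06 ]
cruc [0.47  0.088 0.04 ]
mortar [0.757 0.238 0.05 ]
[[-0.001  0.333 -0.943  0.225]
 [ 0.002 -0.943 -0.333 -0.636]
 [-1.    -0.002 -0.     0.23 ]
 [ 0.     0.     0.     1.   ]]
[-0.0685 -0.6797 -0.5852 -1.231  -0.0013  0.0017]
```

```bash
python3 -c "
from h import *
print(rel([.508,-.213,.26],.07))"
```

```text
[-0.0293 -0.3043 -0.408  -1.301  -0.0014  0.0017]
```

Emit:
{"api": "jog_arm", "payload": {
  "rows": [
    [-0.029,-0.304,-0.408,-1.301,-0.0014,0.0017,100],
    [-0.029,-0.304,-0.408,-1.301,-0.0014,0.0017,100],
    [-0.029,-0.304,-0.408,-1.301,-0.0014,0.0017,100],
    [-0.029,-0.304,-0.408,-1.301,-0.0014,0.0017,100],
    [-0.029,-0.304,-0.408,-1.301,-0.0014,0.0017,100],
    [-0.029,-0.304,-0.408,-1.301,-0.0014,0.0017,100],
    [-0.029,-0.304,-0.408,-1.301,-0.0014,0.0017,100],
    [-0.029,-0.304,-0.408,-1.301,-0.0014,0.0017,100],
    [-0.029,-0.304,-0.408,-1.301,-0.0014,0.0017,100],
    [-0.029,-0.304,-0.408,-1.301,-0.0014,0.0017,100],
    [-0.029,-0.304,-0.408,-1.301,-0.0014,0.0017,100],
    [-0.029,-0.304,-0.408,-1.301,-0.0014,0.0017,100],
    [-0.029,-0.304,-0.408,-1.301,-0.0014,0.0017,100],
    [-0.029,-0.304,-0.408,-1.301,-0.0014,0.0017,100]
  ]
}}

```text
time: 1.5
tool_pos: [0.5072, -0.2146, 0.2593]
tcp_rot: [1.158, 1.241, -1.16]
wrist_force: [0.7, -0.1, -0.5]
width: 1.0
```

```bash
cat >> h.py <<'E'
def snap(name,cam="wrist"):
    s=monitor.read_state(); im=imaging.read_camera(cam); np.save(f"pics/{name}.npy",wristT(s))
    cv2.imwrite(f"pics/{name}.png",cv2.resize(im,(800,600),interpolation=cv2.INTER_CUBIC)); print(Ttool(s).round(3))
def wpt(name,u,v,z): return ray("wrist",u*.64,v*.64,z,np.load(f"pics/{name}.npy"))
E
python3 -c "
from h import *
snap('w1'); print(rel([.52,.22,.27],.07))"
```

```text
[[-0.001  0.998  0.068  0.507]
 [-0.     0.068 -0.998 -0.215]
 [-1.    -0.001  0.     0.259]
 [ 0.     0.     0.     1.   ]]
[-1.070e-02  4.220e-02 -4.327e-01 -2.200e-03  1.000e-04  8.000e-04]
```

View pics/w1.png

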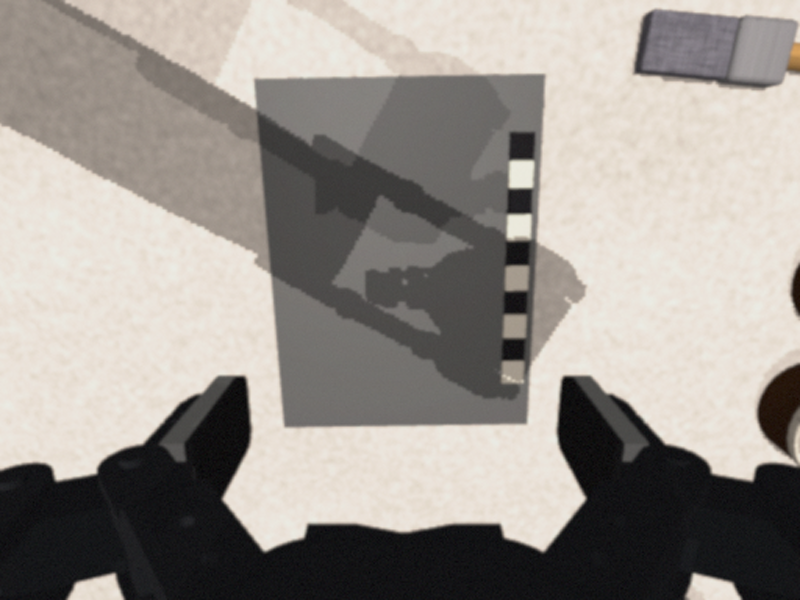

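The sheet corners are (256,79), (545,74), (527,423) and (286,427). The bar's centre line runs from (522,132) to (513,383). Next I'll look over the tray.

Emit:
{"api": "jog_arm", "payload": {
  "rows": [
    [-0.01,0.042,-0.433,0,0,0,100],
    [-0.01,0.042,-0.433,0,0,0,100],
    [-0.01,0.042,-0.433,0,0,0,100],
    [-0.01,0.042,-0.433,0,0,0,100],
    [-0.01,0.042,-0.433,0,0,0,100],
    [-0.01,0.042,-0.433,0,0,0,100],
    [-0.01,0.042,-0.433,0,0,0,100],
    [-0.01,0.042,-0.433,0,0,0,100],
    [-0.01,0.042,-0.433,0,0,0,100],
    [-0.01,0.042,-0.433,0,0,0,100],
    [-0.01,0.042,-0.433,0,0,0,100],
    [-0.01,0.042,-0.433,0,0,0,100],
    [-0.01,0.042,-0.433,0,0,0,100]
  ]
}}

```text
time: 2.85
tool_pos: [0.52, 0.2185, 0.2693]
tcp_rot: [1.16, 1.24, -1.162]
wrist_force: [0.6, -0.1, 1.0]
width: 1.001
```

```bash
python3 -c "
from h import *
S=np.array([wpt('w1',u,v,.003) for u,v in [(256,79),(545,74),(527,423),(286,427)]]); print(S.round(3),S.mean(0))
d=S[0]+S[1]-S[2]-S[3]; print(np.arctan2(d[1],d[0])-np.pi/2)
b=np.array([wpt('w1',522,132,.006),wpt('w1',513,383,.006)]);d=b[0]-b[1];yaw=np.arctan2(d[1],d[0])-np.pi/2;print(b.mean(0),yaw,b.mean(0)-.09*np.array([np.cos(yaw),np.sin(yaw),0]))
snap('w2')"
```

```text
[[ 0.393 -0.103  0.003]
 [ 0.6   -0.085  0.003]
 [ 0.623 -0.363  0.003]
 [ 0.416 -0.381  0.003]] [ 0.50799109 -0.23312701  0.003     ]
0.08520218955083592
[ 0.59677312 -0.22574242  0.006     ] 0.09151494491044265 [ 0.50714973 -0.23396727  0.006     ]
[[-0.001  0.998  0.065  0.52 ]
 [-0.001  0.065 -0.998  0.218]
 [-1.    -0.001  0.     0.269]
 [ 0.     0.     0.     1.   ]]
```

View pics/w2.png

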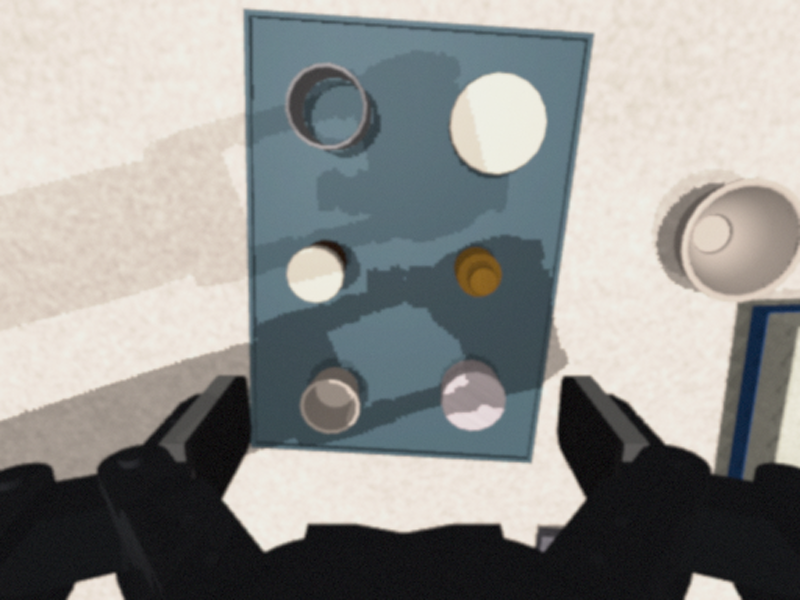

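The wrist view shows these top-face centres: tub (498,123), ring (327,107), pot (316,273), tin (473,395), weight (479,272), crucible (330,400).

```bash
python3 -c "
from h import *
for n,u,v,z in [('tub',498,123,.054),('ring',327,107,.054),('pot',316,273,.06),('tin',473,395,.034),('weight',479,275,.05),('cruc',330,400,.04),('mortar',744,240,.05)]: print(n,wpt('w2',u,v,z).round(3))
p=wpt('w2',498,123,.054)[:2]; print(rel([*p,.13],.08), rel([*p,.028],.08))"
```

```text
tub [0.576 0.309 0.054]
ring [0.463 0.312 0.054]
pot [0.459 0.201 0.06 ]
tin [0.583 0.103 0.034]
weight [0.575 0.205 0.05 ]
cruc [0.469 0.094 0.04 ]
mortar [0.759 0.243 0.05 ]
[ 0.1392  0.0619 -0.0866 -0.0146  0.0003  0.0009] [ 0.2412  0.062  -0.0866 -0.0146  0.0003  0.0009]
```

Emit:
{"api": "jog_arm", "payload": {
  "rows": [
    [0.1,0.062,-0.085,-0.015,0,0,100],
    [0.139,0.062,-0.085,-0.015,0,0,100],
    [0.139,0.062,-0.085,-0.015,0,0,100],
    [0.16,0.062,-0.085,-0.015,0,0,100],
    [0.18,0.062,-0.085,-0.015,0,0,100],
    [0.2,0.062,-0.085,-0.015,0,0,100],
    [0.22,0.062,-0.085,-0.015,0,0,100],
    [0.24,0.062,-0.085,-0.015,0,0,100],
    [0.25,0.062,-0.085,-0.015,0,0,100],
    [0.257,0.062,-0.085,-0.015,0,0,100],
    [0.257,0.062,-0.085,-0.015,0,0,100],
    [0.257,0.062,-0.085,-0.015,0,0,100]
  ]
}}

```text
time: 4.1
tool_pos: [0.5768, 0.3075, 0.0131]
tcp_rot: [1.15, 1.246, -1.15]
wrist_force: [-0.3, -0.7, 0.5]
width: 1.001
```

Emit:
{"api": "jog_arm", "payload": {
  "rows": [
    [0,0,0,0,0,0,60],
    [0,0,0,0,0,0,50],
    [0,0,0,0,0,0,50],
    [0,0,0,0,0,0,50],
    [0,0,0,0,0,0,50],
    [0,0,0,0,0,0,50],
    [0,0,0,0,0,0,50],
    [0,0,0,0,0,0,50]
  ],
  "force": 40
}}

```text
time: 4.9
tool_pos: [0.578, 0.308, 0.0149]
tcp_rot: [1.152, 1.245, -1.147]
wrist_force: [-1.8, -1.4, 6.2]
width: 0.732
```

Emit:
{"api": "jog_arm", "payload": {
  "rows": [
    [-0.02,0,0,0,0,0,50],
    [-0.04,0,0,0,0,0,50],
    [-0.07,0,0,0,0,0,50],
    [-0.1,0,0,0,0,0,50],
    [-0.12,0,0,0,0,0,50],
    [-0.12,0,0,0,0,0,50]
  ]
}}

```text
time: 5.5
tool_pos: [0.58, 0.3091, 0.1391]
tcp_rot: [1.157, 1.242, -1.141]
wrist_force: [0.1, -0.3, -1.5]
width: 0.734
```

```bash
python3 -c "
from h import *
snap('w3'); print(rel([.508,-.233,.12],.08))"
```

```text
[[ 0.009  0.997  0.08   0.58 ]
 [ 0.005  0.08  -0.997  0.309]
 [-1.     0.01  -0.004  0.139]
 [ 0.     0.     0.     1.   ]]
[ 1.460e-02 -1.140e-01  5.341e-01  3.000e-04 -2.400e-03 -6.400e-03]
```

View pics/w3.png

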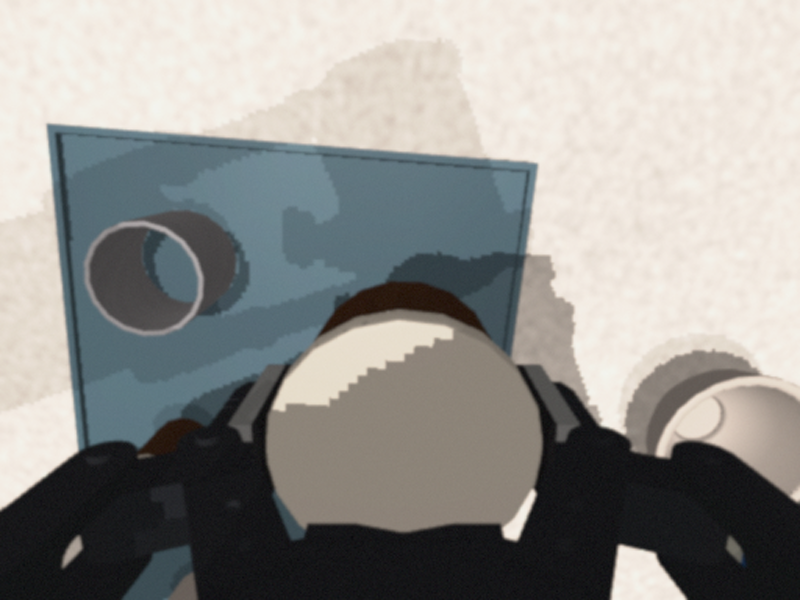

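The tub is held level with its lid centre near (405,440).

```bash
python3 -c "
from h import *
print(wpt('w3',405,441,.178)); print(wpt('w3',144,278,.054))"
```

```text
[0.57932139 0.31310849 0.178     ]
[0.46273778 0.31294643 0.054     ]
```

Emit:
{"api": "jog_arm", "payload": {
  "rows": [
    [0.0,-0.008,0.034,0,-0.0024,-0.0064,50],
    [0.0,-0.017,0.08,0,-0.0024,-0.0064,50],
    [0.0,-0.027,0.125,0,-0.0024,-0.0064,50],
    [0.0,-0.036,0.17,0,-0.0024,-0.0064,50],
    [0.0,-0.046,0.215,0,-0.0024,-0.0064,50],
    [0.0,-0.056,0.26,0,-0.0024,-0.0064,50],
    [0.0,-0.066,0.305,0,-0.0024,-0.0064,50],
    [0.0,-0.075,0.35,0,-0.0024,-0.0064,50],
    [0.0,-0.084,0.395,0,-0.0024,-0.0064,50],
    [0.0,-0.094,0.44,0,-0.0024,-0.0064,50],
    [0.005,-0.103,0.485,0,-0.0024,-0.0064,50],
    [0.01,-0.11,0.52,0,-0.0024,-0.0064,50],
    [0.015,-0.114,0.534,0,-0.0024,-0.0064,50],
    [0.015,-0.114,0.534,0,-0.0024,-0.0064,50],
    [0.015,-0.114,0.534,0,-0.0024,-0.0064,50]
  ]
}}

```text
time: 7.05
tool_pos: [0.5069, -0.2318, 0.1179]
tcp_rot: [1.151, 1.249, -1.151]
wrist_force: [-0.5, 0.2, -2.3]
width: 0.736
```

```bash
python3 -c "
from h import *
print(rel([.508,-.233,.016],.08))"
```

```text
[ 0.1019  0.0012  0.0015 -0.0004 -0.0024  0.0024]
```

Emit:
{"api": "jog_arm", "payload": {
  "rows": [
    [0.03,0.001,0.004,0,-0.0024,0.0024,50],
    [0.055,0.001,0.004,0,-0.0024,0.0024,50],
    [0.075,0.001,0.004,0,-0.0024,0.0024,50],
    [0.09,0.001,0.004,0,-0.0024,0.0024,50],
    [0.098,0.001,0.004,0,-0.0024,0.0024,50],
    [0.101,0.001,0.004,0,-0.0024,0.0024,50],
    [0.103,0.001,0.004,0,-0.0024,0.0024,50],
    [0.103,0.001,0.004,0,-0.0024,0.0024,50]
  ]
}}

```text
time: 7.85
tool_pos: [0.5087, -0.2356, 0.0156]
tcp_rot: [1.15, 1.245, -1.15]
wrist_force: [0.0, 0.3, -1.6]
width: 0.733
```

Emit:
{"api": "jog_arm", "payload": {
  "rows": [
    [0.001,0,0,0,0,0,50],
    [0.002,0,0,0,0,0,50],
    [0.002,0,0,0,0,0,50]
  ]
}}

```text
time: 8.15
tool_pos: [0.509, -0.2359, 0.0141]
tcp_rot: [1.151, 1.244, -1.15]
wrist_force: [0.7, -1.0, 0.4]
width: 0.729
```

Emit:
{"api": "jog_arm", "payload": {
  "rows": [
    [0.001,0,0,0,0,0,80],
    [0.001,0,0,0,0,0,100],
    [0.001,0,0,0,0,0,100],
    [0.001,0,0,0,0,0,100],
    [0.001,0,0,0,0,0,100],
    [-0.02,0,0,0,0,0,100],
    [-0.05,0,0,0,0,0,100],
    [-0.1,0,0,0,0,0,100],
    [-0.14,0,0,0,0,0,100],
    [-0.14,0,0,0,0,0,100]
  ]
}}

```text
time: 9.15
tool_pos: [0.5134, -0.2381, 0.1617]
tcp_rot: [1.151, 1.23, -1.144]
wrist_force: [0.9, -0.3, 0.1]
width: 1.0
```

```bash
python3 -c "
from h import *
snap('w4'); print(rel([.463,.312,.15],.08))"
```

```text
[[ 0.014  0.997  0.079  0.513]
 [-0.007  0.08  -0.997 -0.238]
 [-1.     0.013  0.008  0.162]
 [ 0.     0.     0.     1.   ]]
[ 5.300e-03 -4.800e-03 -5.514e-01 -4.000e-04  5.700e-03 -9.200e-03]
```

View pics/w4.png

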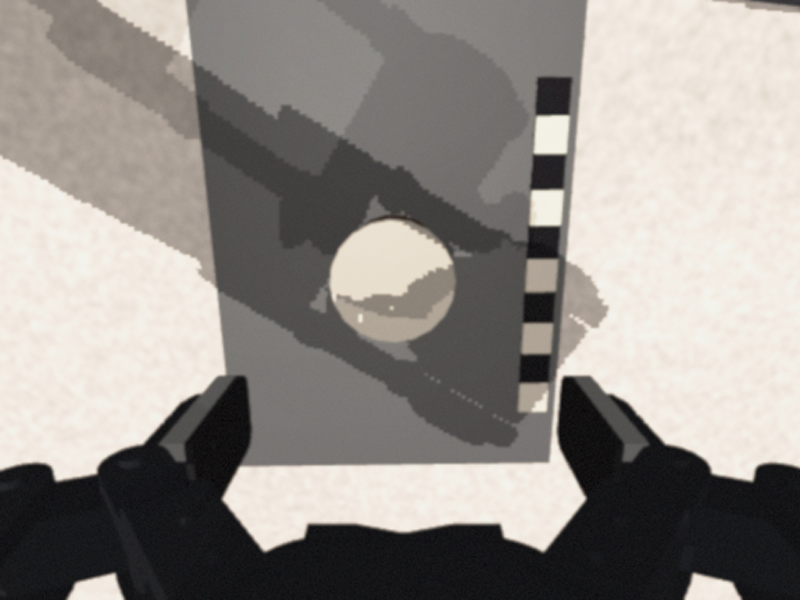

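The tub stands on the sheet with its lid centre at (392,280). The bar's ends are centred at (555,78) and (533,412).

```bash
python3 -c "
from h import *
t=wpt('w4',392,280,.053); a=wpt('w4',555,78,.006);b=wpt('w4',533,412,.006);d=a-b;yaw=np.arctan2(d[1],d[0])-np.pi/2
print(t,a,b,np.linalg.norm(d),yaw,(a+b)/2-.09*np.array([np.cos(yaw),np.sin(yaw),0]))"
```

```text
[ 0.50832567 -0.23336817  0.053     ] [ 0.58802609 -0.12672472  0.006     ] [ 0.60574352 -0.32545749  0.006     ] 0.19952098791055387 0.08891697986148261 [ 0.50724035 -0.23408309  0.006     ]
```

Emit:
{"api": "jog_arm", "payload": {
  "rows": [
    [0.005,-0.005,-0.551,0,0.0057,-0.009,100],
    [0.005,-0.005,-0.551,0,0.0057,-0.009,100],
    [0.005,-0.005,-0.551,0,0.0057,-0.009,100],
    [0.005,-0.005,-0.551,0,0.0057,-0.009,100],
    [0.005,-0.005,-0.551,0,0.0057,-0.009,100],
    [0.005,-0.005,-0.551,0,0.0057,-0.009,100],
    [0.005,-0.005,-0.551,0,0.0057,-0.009,100],
    [0.005,-0.005,-0.551,0,0.0057,-0.009,100],
    [0.005,-0.005,-0.551,0,0.0057,-0.009,100],
    [0.005,-0.005,-0.551,0,0.0057,-0.009,100],
    [0.005,-0.005,-0.551,0,0.0057,-0.009,100],
    [0.005,-0.005,-0.551,0,0.0057,-0.009,100],
    [0.005,-0.005,-0.551,0,0.0057,-0.009,100],
    [0.005,-0.005,-0.551,0,0.0057,-0.009,100],
    [0.005,-0.005,-0.551,0,0.0057,-0.009,100],
    [0.005,-0.005,-0.551,0,0.0057,-0.009,100]
  ]
}}

```text
time: 10.8
tool_pos: [0.463, 0.3102, 0.1501]
tcp_rot: [1.152, 1.245, -1.152]
wrist_force: [1.1, 0.3, 0.1]
width: 1.004
```

```bash
python3 -c "
from h import *
print(rel([.463,.312,.012],.08))"
```

```text
[ 0.1381  0.0002 -0.0019 -0.0025  0.0003  0.0002]
```

Emit:
{"api": "jog_arm", "payload": {
  "rows": [
    [0.04,0,-0.002,0,0,0,100],
    [0.075,0,-0.002,0,0,0,100],
    [0.1,0,-0.002,0,0,0,100],
    [0.12,0,-0.002,0,0,0,100],
    [0.132,0,-0.002,0,0,0,100],
    [0.138,0,-0.002,0,0,0,100],
    [0.138,0,-0.002,0,0,0,100],
    [0.138,0,-0.002,0,0,0,60],
    [0.138,0,-0.002,0,0,0,45],
    [0.138,0,-0.002,0,0,0,40],
    [0.138,0,-0.002,0,0,0,40],
    [0.138,0,-0.002,0,0,0,40],
    [0.138,0,-0.002,0,0,0,40],
    [0.138,0,-0.002,0,0,0,40],
    [0.138,0,-0.002,0,0,0,40]
  ],
  "force": 40
}}

```text
time: 12.3
tool_pos: [0.4639, 0.3128, 0.0137]
tcp_rot: [1.153, 1.244, -1.15]
wrist_force: [-1.4, -0.2, 5.7]
width: 0.632
```

Emit:
{"api": "jog_arm", "payload": {
  "rows": [
    [-0.02,0,0,0,0,0,40],
    [-0.04,0,0,0,0,0,40],
    [-0.07,0,0,0,0,0,40],
    [-0.1,0,0,0,0,0,40],
    [-0.12,0,0,0,0,0,40],
    [-0.12,0,0,0,0,0,40],
    [-0.12,0,0,0,0,0,40]
  ]
}}

```text
time: 13.0
tool_pos: [0.4635, 0.3127, 0.1335]
tcp_rot: [1.154, 1.244, -1.15]
wrist_force: [0.1, -0.4, -1.9]
width: 0.633
```

```bash
python3 -c "
from h import *
snap('w5')
import math
c,s=math.cos(.085),math.sin(.085); p=np.array([.508,-.2335])
ring=p+.089*np.array([-s,c]); pot=p-.082*np.array([-s,c]); print(ring,pot)
print(rel([*ring,.13],.085))"
```

```text
[[ 0.002  0.997  0.078  0.463]
 [ 0.001  0.078 -0.997  0.313]
 [-1.     0.002 -0.001  0.134]
 [ 0.     0.     0.     1.   ]]
[ 0.50044411 -0.14482132] [ 0.51496161 -0.31520395]
[ 2.500e-03  2.100e-03  4.585e-01 -7.300e-03  1.000e-04 -4.000e-04]
```

View pics/w5.png

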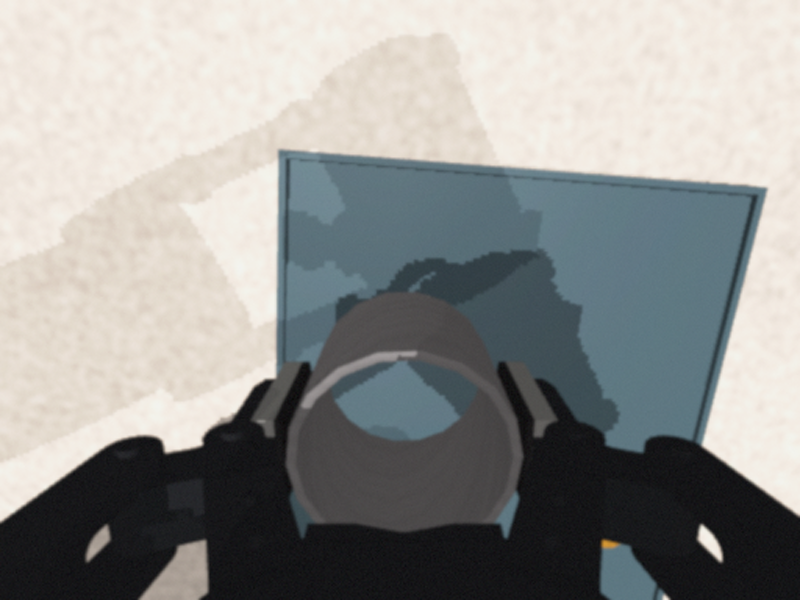

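The ring is held upright and centred in the jaws. I'll carry it to the left of the tub.

Emit:
{"api": "jog_arm", "payload": {
  "rows": [
    [0,0,0.04,-0.007,0,0,40],
    [0,0,0.085,-0.007,0,0,40],
    [0,0,0.13,-0.007,0,0,40],
    [0,0.001,0.175,-0.007,0,0,40],
    [0,0.001,0.22,-0.007,0,0,40],
    [0,0.001,0.265,-0.007,0,0,40],
    [0,0.001,0.31,-0.007,0,0,40],
    [0,0.002,0.355,-0.007,0,0,40],
    [0,0.002,0.4,-0.007,0,0,40],
    [0,0.002,0.44,-0.007,0,0,40],
    [0.002,0.002,0.458,-0.007,0,0,40],
    [0.002,0.002,0.458,-0.007,0,0,40],
    [0.002,0.002,0.458,-0.007,0,0,40]
  ]
}}

```text
time: 14.35
tool_pos: [0.4988, -0.1439, 0.1285]
tcp_rot: [1.147, 1.251, -1.149]
wrist_force: [-0.1, -0.4, -2.4]
width: 0.629
```

```bash
python3 -c "
from h import *
print(rel([.5004,-.1448,.0135],.085))"
```

```text
[ 0.115   0.0019  0.0013 -0.0017 -0.002   0.0031]
```

Emit:
{"api": "jog_arm", "payload": {
  "rows": [
    [0.03,0.002,0.001,0,-0.002,0.003,40],
    [0.06,0.002,0.001,0,-0.002,0.003,40],
    [0.085,0.002,0.001,0,-0.002,0.003,40],
    [0.103,0.002,0.001,0,-0.002,0.003,40],
    [0.111,0.002,0.001,0,-0.002,0.003,40],
    [0.114,0.002,0.001,0,-0.002,0.003,40],
    [0.116,0.002,0.001,0,-0.002,0.003,40],
    [0.117,0.002,0.001,0,-0.002,0.003,40],
    [0.117,0.002,0.001,0,-0.002,0.003,40]
  ]
}}

```text
time: 15.25
tool_pos: [0.5015, -0.1445, 0.0127]
tcp_rot: [1.148, 1.246, -1.146]
wrist_force: [-0.2, 1.3, 1.8]
width: 0.636
```

Emit:
{"api": "jog_arm", "payload": {
  "rows": [
    [0,0,0,0,0,0,75],
    [0,0,0,0,0,0,100],
    [0,0,0,0,0,0,100],
    [0,0,0,0,0,0,100],
    [0,0,0,0,0,0,100],
    [-0.02,0,0,0,0,0,100],
    [-0.06,0,0,0,0,0,100],
    [-0.11,0,0,0,0,0,100],
    [-0.14,0,0,0,0,0,100],
    [-0.14,0,0,0,0,0,100]
  ]
}}

```text
time: 16.25
tool_pos: [0.5053, -0.1459, 0.1588]
tcp_rot: [1.15, 1.235, -1.141]
wrist_force: [-0.1, -1.1, 0.3]
width: 1.0
```

```bash
python3 -c "
from h import *
print(rel([.459,.2,.15],.085))"
```

```text
[ 0.0068 -0.0175 -0.3486 -0.0016  0.0052 -0.0121]
```

Emit:
{"api": "jog_arm", "payload": {
  "rows": [
    [0.007,-0.0175,-0.3485,0,0.005,-0.012,100],
    [0.007,-0.0175,-0.3485,0,0.005,-0.012,100],
    [0.007,-0.0175,-0.3485,0,0.005,-0.012,100],
    [0.007,-0.0175,-0.3485,0,0.005,-0.012,100],
    [0.007,-0.0175,-0.3485,0,0.005,-0.012,100],
    [0.007,-0.0175,-0.3485,0,0.005,-0.012,100],
    [0.007,-0.0175,-0.3485,0,0.005,-0.012,100],
    [0.007,-0.0175,-0.3485,0,0.005,-0.012,100],
    [0.007,-0.0175,-0.3485,0,0.005,-0.012,100],
    [0.007,-0.0175,-0.3485,0,0.005,-0.012,100],
    [0.007,-0.0175,-0.3485,0,0.005,-0.012,100]
  ]
}}

```text
time: 17.35
tool_pos: [0.4589, 0.1985, 0.1493]
tcp_rot: [1.148, 1.247, -1.15]
wrist_force: [-0.1, 0.6, -0.2]
width: 1.001
```

```bash
python3 -c "
from h import *
snap('w6'); print(rel([.459,.2,.014],.085))"
```

```text
[[-0.001  0.997  0.081  0.459]
 [-0.001  0.081 -0.997  0.198]
 [-1.    -0.001  0.001  0.149]
 [ 0.     0.     0.     1.   ]]
[ 1.355e-01  1.000e-04 -1.600e-03 -3.900e-03  6.000e-04  4.000e-04]
```

View pics/w6.png

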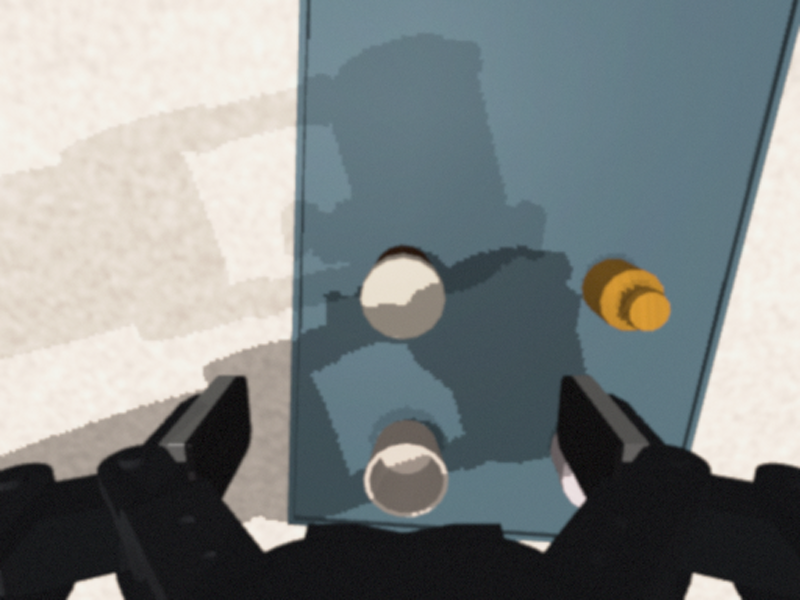

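The pot's lid centre is at (403,297). The weight and crucible are clear of the fingers.

```bash
python3 -c "
from h import *
p=wpt('w6',403,297,.06); print(p,rel([p[0],p[1]-.001,.013],.085))"
```

```text
[0.45809229 0.20086763 0.06      ] [ 0.1365 -0.0008 -0.0016 -0.0039  0.0006  0.0004]
```

Emit:
{"api": "jog_arm", "payload": {
  "rows": [
    [0.04,0,-0.002,0,0,0,100],
    [0.075,0,-0.002,0,0,0,100],
    [0.1,0,-0.002,0,0,0,100],
    [0.12,0,-0.002,0,0,0,100],
    [0.131,0,-0.002,0,0,0,100],
    [0.137,0,-0.002,0,0,0,100],
    [0.137,0,-0.002,0,0,0,100],
    [0.137,0,-0.002,0,0,0,60],
    [0.137,0,-0.002,0,0,0,40],
    [0.137,0,-0.002,0,0,0,30],
    [0.137,0,-0.002,0,0,0,20],
    [0.137,0,-0.002,0,0,0,20],
    [0.137,0,-0.002,0,0,0,20],
    [0.137,0,-0.002,0,0,0,20],
    [0.137,0,-0.002,0,0,0,20],
    [0.137,0,-0.002,0,0,0,20],
    [0.137,0,-0.002,0,0,0,20]
  ],
  "force": 35
}}

```text
time: 19.1
tool_pos: [0.4597, 0.2008, 0.0135]
tcp_rot: [1.15, 1.246, -1.148]
wrist_force: [-1.7, 0.3, 6.8]
width: 0.444
```

Emit:
{"api": "jog_arm", "payload": {
  "rows": [
    [-0.02,0,0,0,0,0,20],
    [-0.04,0,0,0,0,0,20],
    [-0.07,0,0,0,0,0,20],
    [-0.1,0,0,0,0,0,20],
    [-0.12,0,0,0,0,0,20],
    [-0.15,0,0,0,0,0,20],
    [-0.16,0,0,0,0,0,20],
    [-0.16,0,0,0,0,0,20]
  ]
}}

```text
time: 19.9
tool_pos: [0.4607, 0.2013, 0.1751]
tcp_rot: [1.152, 1.244, -1.145]
wrist_force: [-0.6, -0.5, -0.6]
width: 0.448
```

```bash
python3 -c "
from h import *
snap('w7')
print(rel([.515,-.315,.17],.085))"
```

```text
[[ 0.005  0.997  0.081  0.461]
 [ 0.001  0.081 -0.997  0.201]
 [-1.     0.005 -0.001  0.175]
 [ 0.     0.     0.     1.   ]]
[ 3.400e-03  1.330e-02  5.187e-01 -3.600e-03 -2.000e-04 -2.100e-03]
```

View pics/w7.png

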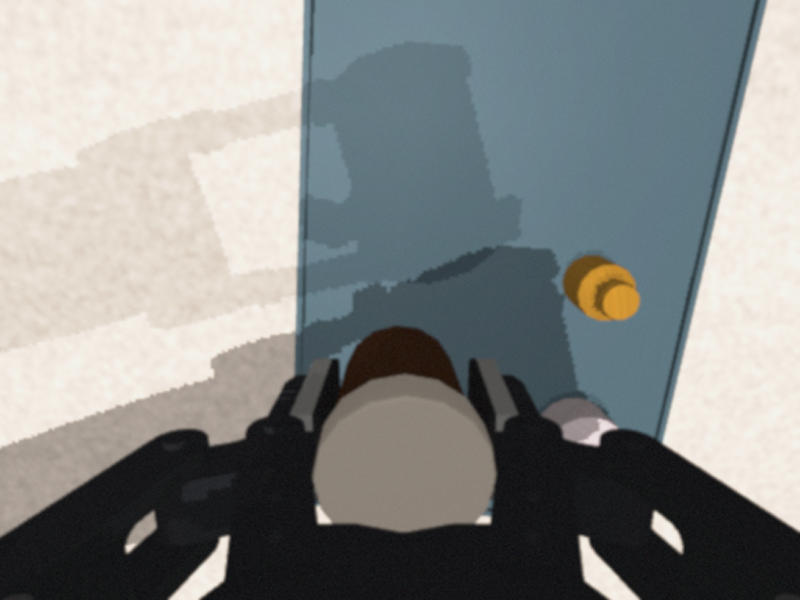

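The pot is held upright. I'll carry it to the right of the tub.

Emit:
{"api": "jog_arm", "payload": {
  "rows": [
    [0,0.001,0.04,0,0,-0.002,20],
    [0,0.002,0.085,0,0,-0.002,20],
    [0,0.003,0.13,0,0,-0.002,20],
    [0,0.004,0.175,0,0,-0.002,20],
    [0,0.005,0.22,0,0,-0.002,20],
    [0,0.006,0.265,0,0,-0.002,20],
    [0,0.008,0.31,0,0,-0.002,20],
    [0,0.009,0.355,0,0,-0.002,20],
    [0,0.01,0.4,0,0,-0.002,20],
    [0,0.011,0.445,0,0,-0.002,20],
    [0.003,0.013,0.485,0,0,-0.002,20],
    [0.003,0.013,0.51,0,0,-0.002,20],
    [0.003,0.013,0.519,0,0,-0.002,20],
    [0.003,0.013,0.519,0,0,-0.002,20],
    [0.003,0.013,0.519,0,0,-0.002,20]
  ]
}}

```text
time: 21.45
tool_pos: [0.514, -0.314, 0.1689]
tcp_rot: [1.15, 1.25, -1.149]
wrist_force: [0.4, -0.2, -0.2]
width: 0.445
```

```bash
python3 -c "
from h import *
snap('w8');print(rel([.515,-.315,.0130],.085))"
```

```text
[[-0.002  0.997  0.081  0.514]
 [ 0.002  0.081 -0.997 -0.314]
 [-1.    -0.002 -0.002  0.169]
 [ 0.     0.     0.     1.   ]]
[ 0.1564  0.0008  0.0016 -0.0028 -0.0019  0.0013]
```

View pics/w8.png

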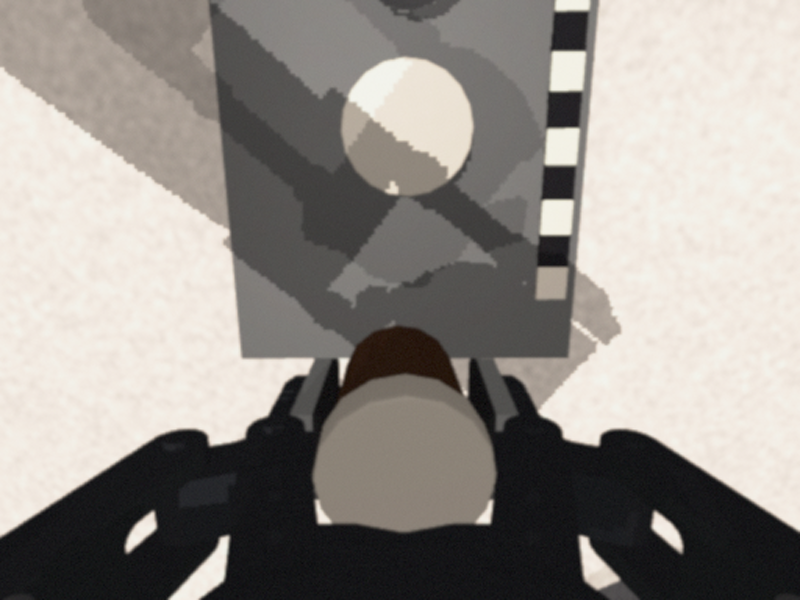

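The tub is undisturbed at (407,126) and the pot is aligned below it in the picture. Now I'll lower the pot.

Emit:
{"api": "jog_arm", "payload": {
  "rows": [
    [0.04,0.001,0.002,-0.002,-0.002,0.001,20],
    [0.08,0.001,0.002,-0.002,-0.002,0.001,20],
    [0.11,0.001,0.002,-0.002,-0.002,0.001,20],
    [0.135,0.001,0.002,-0.002,-0.002,0.001,20],
    [0.148,0.001,0.002,-0.002,-0.002,0.001,20],
    [0.154,0.001,0.002,-0.002,-0.002,0.001,20],
    [0.156,0.001,0.002,-0.002,-0.002,0.001,20],
    [0.157,0.001,0.002,-0.002,-0.002,0.001,20],
    [0.157,0.001,0.002,-0.002,-0.002,0.001,20]
  ]
}}

```text
time: 22.4
tool_pos: [0.5163, -0.316, 0.0138]
tcp_rot: [1.147, 1.245, -1.146]
wrist_force: [-0.9, 0.1, -0.6]
width: 0.444
```

Emit:
{"api": "jog_arm", "payload": {
  "rows": [
    [0.001,-0.001,0,0,0,0,20],
    [0.002,-0.001,0,0,0,0,20],
    [0.002,-0.001,0,0,0,0,20]
  ]
}}

```text
time: 22.7
tool_pos: [0.5159, -0.3166, 0.0126]
tcp_rot: [1.147, 1.244, -1.146]
wrist_force: [0.1, -0.0, 1.8]
width: 0.443
```

Emit:
{"api": "jog_arm", "payload": {
  "rows": [
    [0,0,0,0,0,0,60],
    [0,0,0,0,0,0,90],
    [0,0,0,0,0,0,100],
    [0,0,0,0,0,0,100],
    [0,0,0,0,0,0,100],
    [0,0,0,0,0,0,100],
    [-0.02,0,0,0,0,0,100],
    [-0.06,0,0,0,0,0,100],
    [-0.11,0,0,0,0,0,100],
    [-0.15,0,0,0,0,0,100],
    [-0.15,0,0,0,0,0,100]
  ]
}}

```text
time: 23.8
tool_pos: [0.5197, -0.3191, 0.1709]
tcp_rot: [1.146, 1.229, -1.142]
wrist_force: [0.5, -0.5, 1.2]
width: 0.998
```

```bash
python3 -c "
from h import *
print(rel([.583,.101,.16],.085))"
```

```text
[ 0.0075  0.0982 -0.4134 -0.0009  0.0115 -0.0139]
```

Emit:
{"api": "jog_arm", "payload": {
  "rows": [
    [0.0075,0.098,-0.413,0,0.0115,-0.014,100],
    [0.0075,0.098,-0.413,0,0.0115,-0.014,100],
    [0.0075,0.098,-0.413,0,0.0115,-0.014,100],
    [0.0075,0.098,-0.413,0,0.0115,-0.014,100],
    [0.0075,0.098,-0.413,0,0.0115,-0.014,100],
    [0.0075,0.098,-0.413,0,0.0115,-0.014,100],
    [0.0075,0.098,-0.413,0,0.0115,-0.014,100],
    [0.0075,0.098,-0.413,0,0.0115,-0.014,100],
    [0.0075,0.098,-0.413,0,0.0115,-0.014,100],
    [0.0075,0.098,-0.413,0,0.0115,-0.014,100],
    [0.0075,0.098,-0.413,0,0.0115,-0.014,100],
    [0.0075,0.098,-0.413,0,0.0115,-0.014,100],
    [0.0075,0.098,-0.413,0,0.0115,-0.014,100]
  ]
}}

```text
time: 25.1
tool_pos: [0.5826, 0.0991, 0.1598]
tcp_rot: [1.148, 1.247, -1.149]
wrist_force: [0.4, -0.8, -0.8]
width: 0.998
```

```bash
python3 -c "
from h import *
snap('w9')"
```

```text
[[-0.001  0.997  0.082  0.583]
 [-0.     0.082 -0.997  0.099]
 [-1.    -0.001  0.     0.16 ]
 [ 0.     0.     0.     1.   ]]
```

View pics/w9.png

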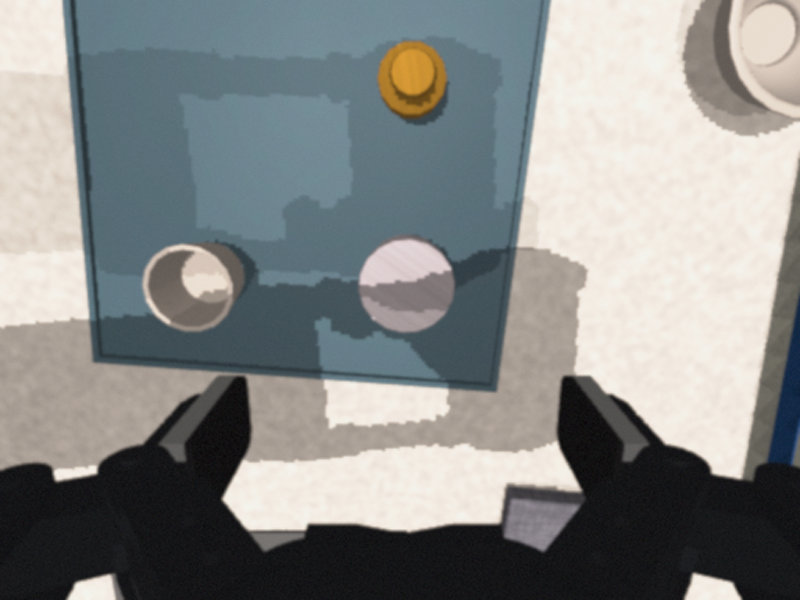

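The tin's centre is at (407,285).

```bash
python3 -c "
from h import *
p=wpt('w9',407,285,.034); print(p,wpt('w9',414,70,.054),wpt('w9',189,288,.04),rel([p[0],p[1]-.001,.0115],.085))"
```

```text
[0.58414171 0.09839735 0.034     ] [0.5783989  0.20211286 0.054     ] [0.46989223 0.08883798 0.04      ] [ 0.1484  0.0014  0.0018 -0.0027  0.0002  0.0004]
```

Emit:
{"api": "jog_arm", "payload": {
  "rows": [
    [0.04,0.001,0.001,0,0,0,100],
    [0.08,0.001,0.001,0,0,0,100],
    [0.11,0.001,0.001,0,0,0,100],
    [0.13,0.001,0.001,0,0,0,100],
    [0.142,0.001,0.001,0,0,0,100],
    [0.148,0.001,0.001,0,0,0,100],
    [0.148,0.001,0.001,0,0,0,100],
    [0.148,0.001,0.001,0,0,0,65],
    [0.148,0.001,0.001,0,0,0,50],
    [0.148,0.001,0.001,0,0,0,40],
    [0.148,0.001,0.001,0,0,0,40],
    [0.148,0.001,0.001,0,0,0,40],
    [0.148,0.001,0.001,0,0,0,40],
    [0.148,0.001,0.001,0,0,0,40],
    [0.148,0.001,0.001,0,0,0,40]
  ],
  "force": 35
}}

```text
time: 26.65
tool_pos: [0.5851, 0.0984, 0.0136]
tcp_rot: [1.149, 1.245, -1.146]
wrist_force: [-0.6, -0.0, 5.5]
width: 0.583
```

Emit:
{"api": "jog_arm", "payload": {
  "rows": [
    [-0.02,0,0,0,0,0,40],
    [-0.04,0,0,0,0,0,40],
    [-0.07,0,0,0,0,0,40],
    [-0.1,0,0,0,0,0,40],
    [-0.13,0,0,0,0,0,40],
    [-0.15,0,0,0,0,0,40],
    [-0.15,0,0,0,0,0,40]
  ]
}}

```text
time: 27.35
tool_pos: [0.5873, 0.0988, 0.1676]
tcp_rot: [1.153, 1.24, -1.141]
wrist_force: [1.0, 0.6, 0.6]
width: 0.591
```

```bash
python3 -c "
from h import *
snap('w10'); print(rel([.508,-.2335,.16],.085))"
```

```text
[[ 0.01   0.997  0.082  0.587]
 [ 0.001  0.082 -0.997  0.099]
 [-1.     0.01  -0.     0.168]
 [ 0.     0.     0.     1.   ]]
[ 4.500e-03 -1.050e-01  3.246e-01 -2.500e-03 -1.000e-04 -6.200e-03]
```

View pics/w10.png

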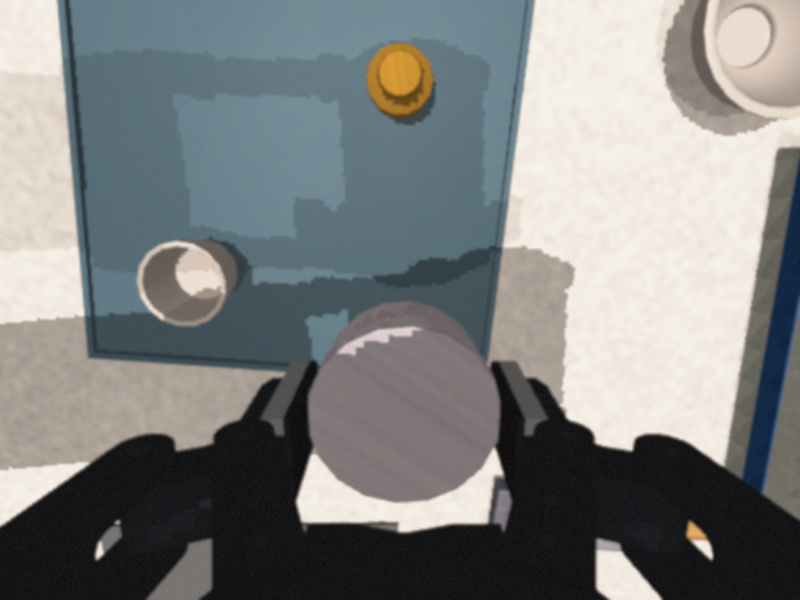

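The tin is held level. Its top face spans columns 308–500 and is centred near (404,404).

```bash
python3 -c "
from h import *
print(wpt('w10',404,404,.188), wpt('w10',404,499,.188),wpt('w10',404,309,.188),wpt('w10',308,404,.188))"
```

```text
[0.58652659 0.10265685 0.188     ] [0.58890437 0.07400648 0.188     ] [0.58439108 0.12838816 0.188     ] [0.56165566 0.10072744 0.188     ]
```

Emit:
{"api": "jog_arm", "payload": {
  "rows": [
    [0,-0.012,0.038,0,0,-0.006,40],
    [0,-0.026,0.08,0,0,-0.006,40],
    [0,-0.04,0.122,0,0,-0.006,40],
    [0,-0.053,0.164,0,0,-0.006,40],
    [0,-0.067,0.206,0,0,-0.006,40],
    [0,-0.08,0.248,0,0,-0.006,40],
    [0,-0.093,0.288,0,0,-0.006,40],
    [0,-0.102,0.315,0,0,-0.006,40],
    [0.004,-0.105,0.325,0,0,-0.006,40],
    [0.004,-0.105,0.325,0,0,-0.006,40],
    [0.004,-0.105,0.325,0,0,-0.006,40]
  ]
}}

```text
time: 28.5
tool_pos: [0.5073, -0.2327, 0.1589]
tcp_rot: [1.149, 1.25, -1.149]
wrist_force: [0.6, 0.5, -0.9]
width: 0.588
```

```bash
python3 -c "
from h import *
snap('w11'); print(rel([.508,-.2335,.064],.085))"
```

```text
[[-0.002  0.997  0.082  0.507]
 [ 0.002  0.082 -0.997 -0.233]
 [-1.    -0.002 -0.002  0.159]
 [ 0.     0.     0.     1.   ]]
[ 0.0954  0.0002  0.0013 -0.0017 -0.0017  0.0011]
```

View pics/w11.png

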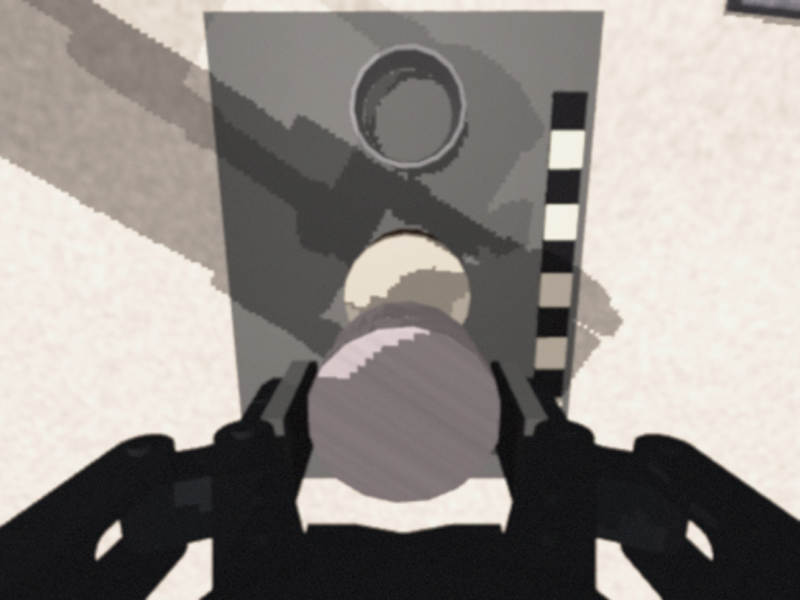

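```bash
python3 -c "
from h import *
t=wpt('w11',407.5,295,.053); n=(wpt('w11',404,500,.179)+wpt('w11',404,309,.179))/2; r=wpt('w11',408,107,.053); print(t,n,r,r-t); tc=monitor.read_state()['tool_pos']; o=n-tc
print(o,rel([*(t-o)[:2],.064],.085))"
```

```text
[ 0.50885485 -0.23331209  0.053     ] [ 0.50697048 -0.23065494  0.179     ] [ 0.50162315 -0.14512217  0.053     ] [-7.23170471e-03  8.81899147e-02 -2.77555756e-17]
[-0.0008057   0.00174166  0.0195719 ] [ 0.0954  0.0018  0.003  -0.0017 -0.0017  0.0011]
```

Emit:
{"api": "jog_arm", "payload": {
  "rows": [
    [0.03,0.002,0.003,-0.002,-0.002,0.001,40],
    [0.055,0.002,0.003,-0.002,-0.002,0.001,40],
    [0.075,0.002,0.003,-0.002,-0.002,0.001,40],
    [0.087,0.002,0.003,-0.002,-0.002,0.001,40],
    [0.092,0.002,0.003,-0.002,-0.002,0.001,40],
    [0.094,0.002,0.003,-0.002,-0.002,0.001,40],
    [0.095,0.002,0.003,-0.002,-0.002,0.001,40],
    [0.095,0.002,0.003,-0.002,-0.002,0.001,40]
  ]
}}

```text
time: 29.35
tool_pos: [0.5107, -0.2354, 0.0654]
tcp_rot: [1.146, 1.246, -1.146]
wrist_force: [-0.9, -0.4, -0.6]
width: 0.586
```

Emit:
{"api": "jog_arm", "payload": {
  "rows": [
    [0.001,-0.001,0,0,0,0,40],
    [0.002,-0.001,0,0,0,0,40],
    [0.003,-0.001,0,0,0,0,40],
    [0.003,-0.001,0,0,0,0,40]
  ]
}}

```text
time: 29.75
tool_pos: [0.5098, -0.2357, 0.0626]
tcp_rot: [1.146, 1.246, -1.146]
wrist_force: [-0.3, -0.3, -0.1]
width: 0.588
```

Emit:
{"api": "jog_arm", "payload": {
  "rows": [
    [0.001,0,0,0,0,0,40],
    [0.0015,0,0,0,0,0,40],
    [0.0015,0,0,0,0,0,40]
  ]
}}

```text
time: 30.05
tool_pos: [0.51, -0.2358, 0.0626]
tcp_rot: [1.146, 1.246, -1.146]
wrist_force: [-3.4, 1.8, 9.9]
width: 0.593
```

Contact at about 10 N. Next I'll release gently, lift, and back off toward the left to look.

Emit:
{"api": "jog_arm", "payload": {
  "rows": [
    [0,0,0,0,0,0,65],
    [0,0,0,0,0,0,75],
    [0,0,0,0,0,0,90],
    [0,0,0,0,0,0,100],
    [0,0,0,0,0,0,100],
    [0,0,0,0,0,0,100],
    [-0.02,0,0,0,0,0,100],
    [-0.05,0,0,0,0,0,100],
    [-0.1,0,0,0,0,0,100],
    [-0.15,0,0,0,0,0,100],
    [-0.19,0,0,0,0,0,100],
    [-0.19,0,0,0,0,0,100],
    [-0.19,0,0,0,0,0,100]
  ]
}}

```text
time: 31.35
tool_pos: [0.5104, -0.2359, 0.2542]
tcp_rot: [1.146, 1.242, -1.144]
wrist_force: [0.4, -0.1, -0.4]
width: 1.001
```

```bash
python3 -c "
from h import *
snap('w12')
im=imaging.read_camera('side'); cv2.imwrite('pics/s12.png',cv2.resize(im[100:340,120:440],(800,600),interpolation=cv2.INTER_CUBIC))"
```

```text
[[ 0.005  0.996  0.085  0.51 ]
 [-0.003  0.085 -0.996 -0.236]
 [-1.     0.005  0.003  0.254]
 [ 0.     0.     0.     1.   ]]
```

View pics/w12.png

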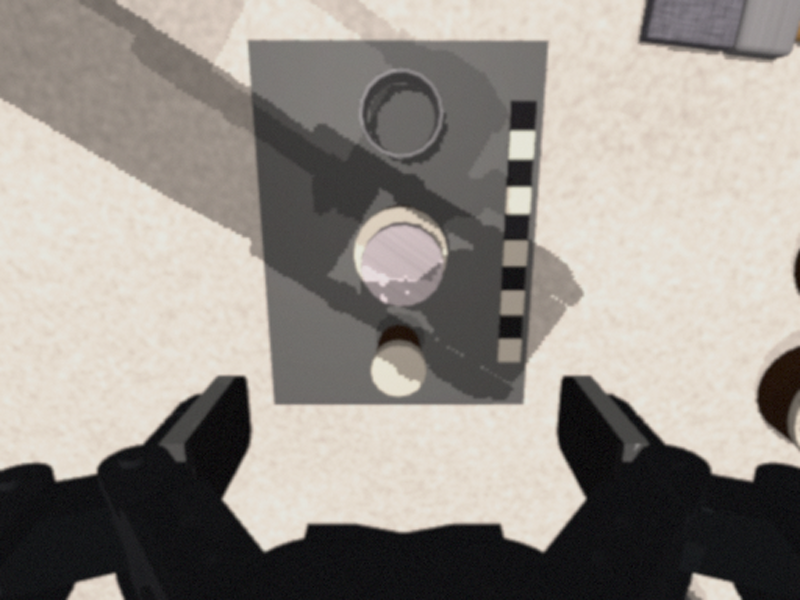

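The finished row: ring (401,114), tub lid (401,254), tin on top (402,264), pot (398,369). The bar's ends are centred at (523,101) and (509,362).

```bash
python3 -c "
from h import *
a=wpt('w12',523.5,101,.006);b=wpt('w12',509.5,362,.006);d=a-b;yaw=np.arctan2(d[1],d[0])-np.pi/2;e=np.array([np.cos(yaw),np.sin(yaw),0]);m=(a+b)/2-.09*e
f=np.array([-e[1],e[0],0]);print(yaw,m)
P={}
for n,u,v,z in [('ring',401,114,.053),('tub',400.5,254,.053),('tin',402,264,.083),('pot',398,369,.059)]:
  p=wpt('w12',u,v,z);P[n]=p;print(n,((p-m)@e).round(4),((p-m)@f).round(4))
for n in ('ring','tin','pot'): print(n,np.linalg.norm((P[n]-P['tub'])[:2]).round(4))
print(monitor.read_state()['time'])"
```

```text
0.09065506898393716 [ 0.50708135 -0.23396345  0.006     ]
ring 0.0026 0.0885
tub 0.0017 -0.001
tin 0.0027 -0.0016
pot -0.0006 -0.0824
ring 0.0895
tin 0.0011
pot 0.0815
31.45
```

View pics/s12.png

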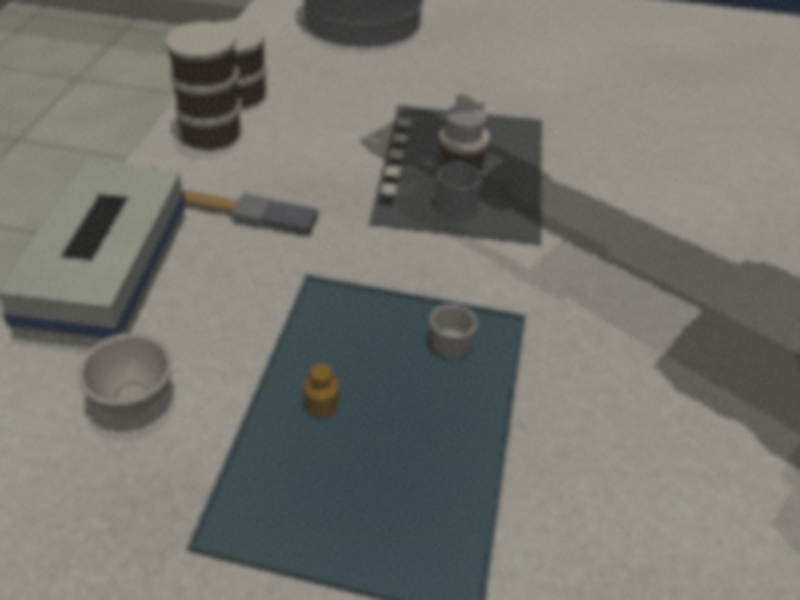

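The side view agrees: ring, tub with tin, and pot stand upright in a row, and the weight, crucible, brush and mortar look in place. I'm handing in.

```bash
python3 -c "
from workcell import finish_job
print(finish_job())"
```

```text
the job is handed in; nothing more can be done
None
```

I laid out the row on the sheet and handed the job in at about 31.5 s: tub in the middle, tin on top of it, ring to the left and pot to the right. I held each piece with the jaws pointing across the row, so the fingers never went between neighbours.

My last wrist-camera check, relative to the sheet's middle and good to about 2 mm:

| Piece | Measured | Allowed |
|---|---|---|
| Tub, distance from the sheet's middle | about 2 mm | under 15 mm |
| Tin, distance from the tub's centre | about 1 mm | under 10 mm |
| Ring, off the row line | 2.6 mm | within 15 mm |
| Ring, distance to the tub | 89.5 mm (gap about 30.5 mm) | 74–104 mm |
| Pot, off the row line | 0.6 mm | within 15 mm |
| Pot, distance to the tub | 81.5 mm (gap about 29.5 mm) | 67–97 mm |

- **Upright and bystanders:** the side view showed everything standing upright. The weight, crucible, brush and mortar looked where they started, but I judged that by eye and did not measure it in the final view.
- **Arm:** it was clear of everything, with the gripper open about 0.17 m above the tin.
- **Disagreement:** the top and wrist cameras differed by 3–8 mm in y on some pieces on the tray. The sheet, and the pieces once placed on it, agreed to about 1–3 mm.
- **Contact force:** the tin met the tub with about 10 N on placing, and the later check showed no shift.

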